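Flip out a menu board's kickstand and hold the board upright for its new card

ROBOT

A 7-joint arm with a two-finger parallel gripper is mounted at the origin on a cart in front of the work surface, level with it; the furniture and walls round the work are solid. World frame = base frame: x ahead of the robot, y to its left, z up, the work surface at z = 0. Lengths are in m, angles in rad, forces in N, time in s.
With the tool pointing down it reaches from about 0.425 to 0.925 m from the base axis. Payload 6.8 kg.
Tool frame: the origin (TCP) lies at the very end of the fingers, on their centre line; the grasp point (between the pads) lies 19 mm behind it; z points along the fingers, y is the line along which they close (so a half turn about z gives the same grasp; the last joint's range is limited). The gripper opens to 85 mm and grips with 20 to 120 N. Pads are 22 mm wide; open, the fingers measure 114 mm over their backs; the gripper's body (76 mm by 85 mm) begins 54 mm behind the grasp point. The pads swing forward as they close: fully open they stand 13 mm farther back than shut.
Start: joints at [-1.416, 0.477, 0.022, 1.555, -0.011, 1.109, -0.083], TCP at [0.175, 0.652, 0.231] pointing down, gripper open.
Joint ranges: [-2.96, 2.96], [-0.34, 2.1], [-1.41, 1.46], [0.24, 2.44], [-1.37, 4.51], [0.17, 1.92], [-2.96, 2.96]. Speed limits (rad/s): [2.39, 2.39, 3.14, 3.14, 3.14, 3.14, 3.14].

INTERFACE

Orientations are given as a unit quaternion [w, x, y, z].
In Python, from station import bot gives the robot as it stands.
- The arm moves only by the tool jog_arm, never from a script. Its argument "motion" is a list of rows, each a list of 7 numbers: the turn, a rotation vector about the tool's x, y, z in rad, then the shift along the tool's x, y, z in mm, then the finger opening in mm, from 0 to 85.4. A call has 1 to 10 rows; each row is the pose to reach, as a shift and turn from the pose commanded when the call began, along the tool's axes at that moment; what a row does not reach only later rows make up. A row lasts 1/8 s, in which the tool goes at most 62.5 mm and 10.7 degrees, less where a joint would pass 70% of its speed; a pose out of reach is approached as far as the arm can. A call with a gripper value outside its range is refused whole. The fingers move at their own pace and stop on an object; "grip_force" is the grip in N (left out, the last holds). Time passes only in rows, so rows that repeat a pose let the fingers close. It gives the time, the measured TCP pose, the force, the opening and the grip force at its end, in the units of the state.
- bot.get_obs(): the state, without advancing time (a new reading comes with each control period).
- bot.read_camera(name): name is "scene" or "side" or "wrist"; returns a dict with "pixels" (384x512x3 uint8, red, green, blue), "camera_matrix" (3x3 intrinsics, pixels), "T" (4x4, takes a point from camera to world coordinates); the wrist camera has in their place "tool_from_camera" (4x4, takes a point from camera to tool coordinates, whose origin is the TCP and whose axes are the flange's). Camera axes: x right, y down, z forward; pixel columns grow to the right and rows downward; lengths in m; the calibration is good to about 2 mm. A picture is of the moment at which its call begins: read the wrist's pose just before it. There is no depth.
- bot.hand_in(): hands the job in; it is judged then, once.
Trained networks look in a picture, given as the dict that the camera call returned (one of the last four; its "shot" number tells which), for a name from the list of things; names that differ only in an ending like _2 or _b are one class to them, and where a whole thing is asked for, a point or a joint stands for the part that bears it (a point fixed in the world has none). Each returns a list of dicts, best first, with "score" (0 to 1); they miss things now and then, are a little off and sometimes report something else, mostly with a low value. They report only what shows in the picture. A call takes as long as a camera call.
- bot.spot_in(thing, picture): "xy" ([column, row] in pixels, amid what is visible of it).
- bot.tip_of(thing, picture): "xy" ([column, row] in pixels: a listed point, or the origin of a listed thing).
The state is a dict: "t": time; "q": joint angles; "joint_vel": joint speeds; "joint_torque": joint torques, N m; "eef_pos": TCP position; "tool_rot": TCP orientation; "contact_force": force on the tool from outside, world axes, zero at the start; "torque": the same for the moment, N m; "gripper_width": opening from 0.0 (shut) to 1.0 (fully open); "grasp_force": force on a finger pad.
Only numpy, scipy, OpenCV 4.12 (cv2) and the standard library are available. Lean on these libraries where they do the work, as an engineer would, in place of code of your own. Each camera call takes 0.05 s, during which the arm holds its last target. There are 200 camera calls.

TASK

The counter menu board is lying on its face. While it lies there, flip the spring kickstand on its back over centre until it snaps fully open, then tip the board up onto its two rubber feet (the wooden grip is there to lift it by) and hold it there bolt upright - not leaning back on the kickstand - so that I can slide the new card in. Finish still holding the board, feet on the worktop, and leave the jar, the bottles and the cutter beside it where they stand.

Things in the scene. Friction and masses are not known exactly. Their poses are not given: they have to be found in the camera images.
- menu_frame: Board 170x158x5 mm in a 14 mm steel tube loop, 180 wide, 240 high between tube axes; 0.7 kg. Origin: mid bottom tube, on its axis. x along that tube, y up the board to the grip, z out of its back. Starts on its face (z up), origin 11 mm over the worktop. Upright: y straight up. Its round bottom cannot balance: let go, it falls on its face or leans back 17 deg on the open kickstand.
- grip_mid (a point): Middle of the wooden grip on the top tube, at y = 240 mm in the board: cylinder 22 mm thick, 98 mm long, along board x. It turns a little stiffly (0.05 N m), so the held board swings about it. Lying flat it touches the worktop (axis 11 mm up); 59 mm free between it and the cross bar (10 mm thick, y = 170), nothing beyond it. Board upright on its feet: axis 251 mm up; held 2 mm lower it leans 7 deg.
- foot_near (a point): Middle of one rubber foot sleeve (22 mm diameter, 26 mm long) on the bottom tube, at board x = +58 mm, on the tube's axis: 11 mm above the worktop when it rests there.
- foot_far (a point): The same for the other rubber foot sleeve, at board x = -58 mm.
- kickstand (a joint): Kickstand angle: 10 mm steel leg on a spring hub. 0 folded across the back along board +x; 1.57 fully open at its stop. At q it points along cos q (1,0,0) + sin q (0,-0.707,0.707) in board axes: push its free end from the grip's side towards the bottom tube and it swings, rising off the back. Over-centre spring: folds it (0.15 N m) below 0.75 rad, snaps it open above.
- kick_hub (a point): Centre of the kickstand's hub, at (-30, 116, 22) mm in the board's axes. The leg's centre line starts here; folded, it lies 19.5 mm above the wooden board's back face.
- kick_foot (a point): Point on the leg's centre line 120 mm from the hub centre, in the black rubber foot (16 mm diameter, 22 mm long, reaching 8 mm past this point) at the free end of the kickstand.
- jam_jar: Jam jar with a yellow lid, 71 mm wide, 110 mm high; origin under its centre. Leave it alone.
- red_gel: Small white bottle with a red cap, 29 mm wide, 83 mm high; origin under its centre. Leave it alone.
- blue_gel: Small white bottle with a turquoise cap, 29 mm wide, 83 mm high; origin under its centre. Leave it alone.
- cutter: Round grey pastry cutter, 55 mm wide, 38 mm high; origin under its centre. Leave it alone.

How it is judged:
On the way, in this order (a step that is already met when the one before it is completed fails the run):
1. the kickstand is snapped fully open while the board still lies on its face (value of joint kickstand above 1.45 rad and angle between menu_frame's own y axis and vertical above 1.45 rad and angle between menu_frame's own z axis and vertical below 0.12 rad), for 0.2 s.
2. the board is held upright on its feet (angle between menu_frame's own y axis and vertical below 0.15 rad and height (world z) of each of foot_near, foot_far below 0.015 m and value of joint kickstand above 1.45 rad and contact force between the fingers and menu_frame above 2 N), for 0.2 s.
At the end, for the whole second after the job is handed in: The board is upright within 8.5 degrees, at rest, both feet within 4 mm of resting on the worktop, the kickstand fully open (1.45 rad or more), the fingers still holding the board (more than 2 N on it), and the jar, bottles and cutter within 30 mm of where they stood (all of step 2 and linear speed of menu_frame below 0.03 m/s and distance of each of jam_jar, red_gel, blue_gel, cutter from where it was at the start of the episode below 0.03 m); the arm keeps its last pose, push and grip.
It fails at once if the jam jar was pushed away or knocked over (distance of jam_jar from where it was at the start of the episode above 0.03 m or angle between jam_jar's own z axis and vertical above 0.5 rad).
It fails at once if the bottle with the red cap was pushed away or knocked over (distance of red_gel from where it was at the start of the episode above 0.03 m or angle between red_gel's own z axis and vertical above 0.5 rad).
It fails at once if the bottle with the turquoise cap was pushed away or knocked over (distance of blue_gel from where it was at the start of the episode above 0.03 m or angle between blue_gel's own z axis and vertical above 0.5 rad).
It fails at once if the pastry cutter was pushed away or knocked over (distance of cutter from where it was at the start of the episode above 0.03 m or angle between cutter's own z axis and vertical above 0.5 rad).
It also fails if it takes over 51 s, if anything falls off the work surface, if the arm or the gripper's body presses on something with over 40 N, if the wrist force passes 120 N, or if a joint passes its speed limit or range.

## Working session

There is one attempt and no reset: what is moved stays moved. The work goes in short steps, Python scripts to look and compute and a tool call to move; the robot and the scene stay as the last step left them, time stands still between calls to the robot, and variables do not carry over. Pictures are saved under pics/ and viewed, at most 10 in all, crops included, and the job is handed in when it is done.

Besides the shell and the picture viewer there is one more tool, called by a JSON object that holds its "op" and its "data", one argument or row to a line. jog_arm: Moves the arm, as the interface text tells. Its arguments: {"type":"object","properties":{"motion":{"type":"array"},"grip_force":{"type":"number"}},"required":["motion"]}

```bash
ls; mkdir -p pics
cat > h.py <<'E'
import numpy as np, cv2, json
from station import bot
from scipy.spatial.transform import Rotation as R
def rot(o): 
    q=o["tool_rot"]; return R.from_quat([q[1],q[2],q[3],q[0]]).as_matrix()
def shot(name):
    o=bot.get_obs(); p=bot.read_camera(name)
    if "T" not in p:
        T=np.eye(4);T[:3,:3]=rot(o);T[:3,3]=o["eef_pos"]; p["Tw"]=T@p["tool_from_camera"]
    else: p["Tw"]=np.array(p["T"])
    return p
def proj(p,X):
    T=np.linalg.inv(p["Tw"]);c=T[:3,:3]@np.asarray(X)+T[:3,3];u=np.array(p["camera_matrix"])@c;return u[:2]/u[2]
def ray(p,xy):
    d=np.linalg.inv(p["camera_matrix"])@[xy[0],xy[1],1]; return p["Tw"][:3,3],p["Tw"][:3,:3]@d
def atz(p,xy,z):
    o,d=ray(p,xy); return o+d*(z-o[2])/d[2]
E
python3 - <<'E'
from h import *
np.set_printoptions(precision=4,suppress=True)
o=bot.get_obs();print(o["eef_pos"],rot(o).tolist(),o["t"],o["gripper_width"])
Z=dict(grip_mid=.011,foot_near=.011,foot_far=.011,kick_hub=.033,kick_foot=.033,menu_frame=.011,jam_jar=0,red_gel=0,blue_gel=0,cutter=0)
ims=[]
for c in ["scene","side","wrist"]:
    p=shot(c);im=p["pixels"][:,:,::-1].copy()
    cv2.imwrite(f"pics/{c}0.png",im); print(c,"cam at",p["Tw"][:3,3])
    for n,z in Z.items():
        r=bot.tip_of(n,p)
        for d in r[:2]: print(n,round(d["score"],2),np.round(d["xy"],1),atz(p,d["xy"],z)[:2])
E
```

```text
pics
[0.1752 0.6513 0.2303] [[-0.9656733255442045, 0.25975932430730014, -0.00034895244942484925], [0.2597595290802374, 0.9656717026611858, -0.0017747482806846724], [-0.0001240339082223076, -0.001804470798146621, -0.9999983642490264]] 0.0 1.0029751721643714
scene cam at [-0.4577 -0.4651  0.628 ]
grip_mid 0.85 [307.1 214.9] [0.6268 0.0953]
foot_near 0.6 [221.8 213.7] [0.504  0.3081]
foot_near 0.17 [289.7 271.3] [ 0.3509 -0.0068]
foot_far 0.69 [232.5 199.2] [0.6006 0.3406]
kick_hub 0.68 [267.9 200.7] [0.6092 0.2168]
kick_hub 0.29 [229.6 207.1] [0.5151 0.2871]
kick_foot 0.54 [261.9 217. ] [0.5118 0.1744]
menu_frame 0.76 [228.9 206.8] [0.5516 0.3179]
menu_frame 0.29 [213.6 184.8] [0.6588 0.4607]
jam_jar 0.91 [218.7 184.7] [0.6883 0.463 ]
red_gel 0.63 [216.4 183.2] [0.6945 0.4776]
red_gel 0.52 [287.8 273.4] [0.3553 0.0008]
cutter 0.76 [287.7 190. ] [0.7713 0.2436]
side cam at [0.4441 1.0701 0.4599]
grip_mid 0.88 [230.2 176.4] [0.6224 0.09  ]
foot_near 0.81 [267.6 214. ] [0.4927 0.2993]
foot_far 0.63 [220.8 216.2] [0.6047 0.3249]
kick_hub 0.72 [224.6 186.4] [0.6174 0.2049]
kick_foot 0.78 [272.2 183.6] [0.4909 0.1696]
kick_foot 0.29 [340.5 228.5] [0.3262 0.3789]
jam_jar 0.55 [175.6 250.1] [0.6765 0.4588]
red_gel 0.44 [319.5 172.1] [ 0.3504 -0.0063]
blue_gel 0.66 [339.  228.9] [0.3208 0.3278]
cutter 0.67 [165.5 196.5] [0.7792 0.2225]
wrist cam at [0.0928 0.6734 0.3748]
blue_gel 0.91 [ 42.4 316.7] [0.3129 0.3188]
```

```bash
python3 -c "
import cv2,numpy as np
a=[cv2.imread(f'pics/{c}0.png') for c in ('scene','side')]
cv2.imwrite('pics/both.png',cv2.resize(np.hstack(a),(800,300)))"
```

```text
(no output)
```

View pics/both.png

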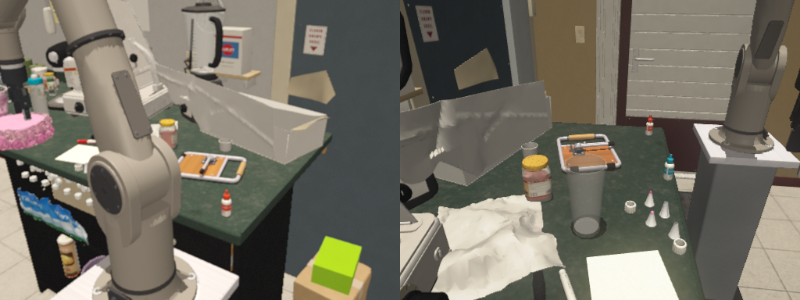

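The pictures show the board flat, with its grip away from the side camera. Jar and cutter are beyond its far edge and the bottles are clear of it. A glass-like cylinder stands at about (237,295) in the full side image, so I'll locate it before moving.

Run:
```python
from h import *
np.set_printoptions(precision=3,suppress=True)
p=shot("side")
b=atz(p,(238,296),0);print("base",b)
for z in (.1,.15,.2,.25,.3): print(z,proj(p,[b[0],b[1],z]))
print("tcp",proj(p,bot.get_obs()["eef_pos"]), "body",proj(p,[.175,.652,.35]))
print(np.array(shot("wrist")["tool_from_camera"]))
```

```text
base [0.523 0.579 0.   ]
0.1 [237.509 250.333]
0.15 [237.235 224.873]
0.2 [236.939 197.384]
0.25 [236.619 167.611]
0.3 [236.271 135.26 ]
tcp [504.794 219.398] body [540.047 126.387]
[[ 0.001 -0.945 -0.328  0.085]
 [ 1.     0.001  0.002 -0.001]
 [-0.001 -0.328  0.945 -0.143]
 [ 0.     0.     0.     1.   ]]
```

{"op": "jog_arm", "data": {
  "motion": [
    [0,0,-0.06,-48,-36,-50,30],
    [0,0,-0.12,-96,-72,-50,0],
    [0,0,-0.18,-144,-108,-50,0],
    [0,0,-0.24,-192,-144,-50,0],
    [0,0,-0.3,-240,-180,-50,0],
    [0,0,-0.36,-288,-216,-50,0],
    [0,0,-0.42,-336,-252,-50,0],
    [0,0,-0.48,-384,-288,-50,0],
    [0,0,-0.54,-432,-324,-50,0],
    [0,0,-0.583,-479,-360,-50,0]
  ]
}}

```text
t: 3.0
eef_pos: [0.5454, 0.1782, 0.2817]
tool_rot: [0.0, -0.16, 0.987, 0.0]
contact_force: [-0.1, 0.9, 0.4]
gripper_width: 0.001
grasp_force: 0.0
```

{"op": "jog_arm", "data": {
  "motion": [
    [0,0,0,0,0,0,0],
    [0,0,0,0,0,0,0]
  ]
}}

```text
t: 3.25
eef_pos: [0.5441, 0.1803, 0.2812]
tool_rot: [-0.0, -0.159, 0.987, 0.0]
contact_force: [-0.3, 0.1, 0.4]
gripper_width: 0.002
grasp_force: 0.0
```

```bash
cat > m.py <<'E'
from h import *
np.set_printoptions(precision=4,suppress=True)
o=bot.get_obs();print(o["t"],o["q"],o["eef_pos"],o["contact_force"],o["gripper_width"]);print(rot(o))
Z=dict(grip_mid=.011,foot_near=.011,foot_far=.011,kick_hub=.033,kick_foot=.033,cutter=0,jam_jar=0)
p=shot("wrist");im=p["pixels"][:,:,::-1].copy()
for n,z in Z.items():
    for d in bot.tip_of(n,p)[:2]:
        print(n,round(d["score"],2),np.round(d["xy"],1),atz(p,d["xy"],z)[:2]); cv2.circle(im,tuple(int(v) for v in d["xy"]),4,(0,255,0),1)
import sys; cv2.imwrite(f"pics/{sys.argv[1]}.png",im)
E
python3 m.py w1
```

```text
3.25 [-0.6011  0.2652  0.212   1.7571 -0.0619  1.1259  1.5211] [0.5441 0.1803 0.2812] [-0.2647  0.0707  0.3874] 0.0018802323331152193
[[-0.9492 -0.3145 -0.0004]
 [-0.3145  0.9492  0.0006]
 [ 0.0002  0.0007 -1.    ]]
grip_mid 0.9 [169.3 181. ] [0.6218 0.0869]
foot_near 0.55 [365.7 132.2] [0.4877 0.2961]
kick_hub 0.95 [268.1 207.4] [0.6083 0.2129]
kick_foot 0.62 [270.1 104.5] [0.4917 0.1755]
jam_jar 0.72 [415.3 287.2] [0.6711 0.4602]
jam_jar 0.3 [356.2 222.5] [0.6039 0.3378]
```

View pics/w1.png

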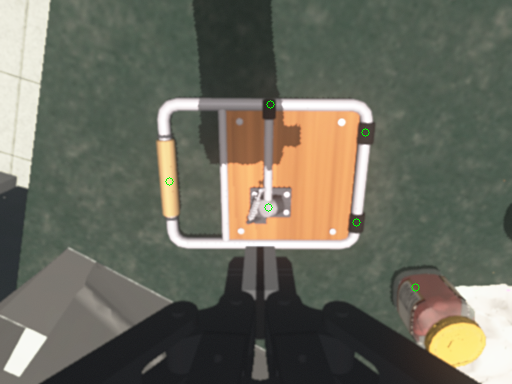

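The wrist view shows the board clearly: grip at (169,181), hub at (268,207), kick foot at (270,104), feet at (366,132) and (356,222). A grey panel stands beyond the far, grip-side corner. I'll fit the board pose and locate the panel.

```bash
cat > fit.py <<'E'
from h import *
np.set_printoptions(precision=4,suppress=True)
M=np.array([[0,240],[58,0],[-58,0],[-30,116],[90,116]])/1e3
def fit(P,w=None):
    P=np.asarray(P);a=M-M.mean(0);b=P-P.mean(0)
    th=np.arctan2((a[:,0]*b[:,1]-a[:,1]*b[:,0]).sum(),(a*b).sum())
    c,s=np.cos(th),np.sin(th);Rm=np.array([[c,-s],[s,c]]);t=P.mean(0)-Rm@M.mean(0)
    return th,Rm,t,P-(M@Rm.T+t)
W=[[.6218,.0869],[.4877,.2961],[.6039,.3378],[.6083,.2129],[.4917,.1755]]
S=[[.6268,.0953],[.504,.3081],[.6006,.3406],[.6092,.2168],[.5118,.1744]]
D=[[.6224,.09],[.4927,.2993],[.6047,.3249],[.6174,.2049],[.4909,.1696]]
if __name__=="__main__":
    for P in (W,S,D):
        th,Rm,t,r=fit(P);print(th,t,"grip",Rm@M[0]+t);print(r*1e3)
    p=shot("scene")
    for xy in [(371,202),(325,173),(415,150)]: print(atz(p,xy,0))
    p=shot("wrist")
    for xy in [(70,250),(115,285),(165,310)]: print(atz(p,xy,0),atz(p,xy,.1))
E
python3 fit.py
```

```text
-2.8231689681601067 [0.5445 0.3153] grip [0.6197 0.0873]
[[ 2.1403 -0.4161]
 [-1.7386 -0.9933]
 [ 4.2927  4.3906]
 [-1.031  -1.5748]
 [-3.6634 -1.4064]]
-2.8104917505201916 [0.5511 0.3202] grip [0.6292 0.0932]
[[-2.3605  2.0507]
 [ 7.7095  6.7412]
 [-5.39    1.5314]
 [-8.0206 -3.4667]
 [ 8.0616 -6.8566]]
-2.8388744085937287 [0.5489 0.3114] grip [0.6205 0.0823]
[[ 1.92    7.6621]
 [-0.8695  5.1657]
 [ 0.4051 -3.8157]
 [ 5.2504 -4.743 ]
 [-6.706  -4.2691]]
[ 0.8261 -0.0193 -0.    ]
[0.9681 0.2062 0.    ]
[1.3731 0.0115 0.    ]
[ 0.7676 -0.022   0.    ] [0.696  0.0192 0.1   ]
[0.8043 0.0476 0.    ] [0.724  0.0724 0.1   ]
[ 0.8239  0.126  -0.    ] [0.739  0.1323 0.1   ]
```

{"op": "jog_arm", "data": {
  "motion": [
    [0,0,0,16,-15,55,0],
    [0,0,0,16,-15,110,0],
    [0,0,0,16,-15,165,0],
    [0,0,0,16,-15,205,0],
    [0,0,0,16,-15,225,0],
    [0,0,0,16,-15,225,0],
    [0,0,0,16,-15,225,0]
  ]
}}

```text
t: 4.62
eef_pos: [0.5346, 0.1608, 0.0572]
tool_rot: [0.001, -0.159, 0.987, 0.0]
contact_force: [-0.5, -0.9, 0.3]
gripper_width: 0.002
grasp_force: 0.0
```

Run:
```python
from h import *
o=bot.get_obs();print(o["t"],o["eef_pos"],o["contact_force"])
cv2.imwrite("pics/w2.png",shot("wrist")["pixels"][:,:,::-1])
```

```text
4.625 [0.53464255 0.16076961 0.05723043] [-0.46833042 -0.94142696  0.29806229]
```

View pics/w2.png

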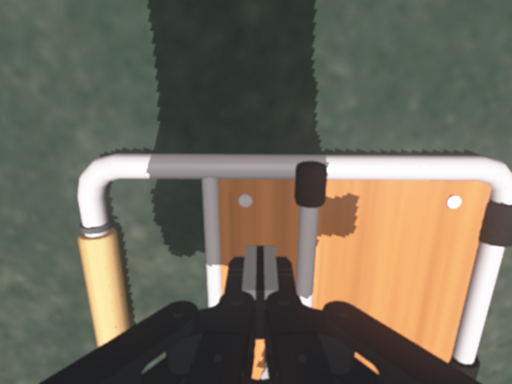

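Fingertips (col 260) sit between the cross bar (col 210) and the leg (col 308). Next I go down and touch the leg.

{"op": "jog_arm", "data": {
  "motion": [
    [0,0,0,0,0,20,0],
    [0,0,0,0,0,34,0],
    [0,0,0,0,0,34,0],
    [0,0,0,0,5,34,0],
    [0,0,0,0,10,34,0],
    [0,0,0,0,15,34,0],
    [0,0,0,0,15,34,0],
    [0,0,0,0,15,34,0]
  ]
}}

```text
t: 5.68
eef_pos: [0.5296, 0.1751, 0.0226]
tool_rot: [0.0, -0.159, 0.987, 0.0]
contact_force: [1.4, -1.6, 1.4]
gripper_width: 0.002
grasp_force: 1.4
```

Run:
```python
from h import *
o=bot.get_obs();print(o["t"],o["eef_pos"],o["contact_force"])
cv2.imwrite("pics/w3.png",shot("wrist")["pixels"][:,:,::-1])
```

```text
5.675 [0.529553   0.17506225 0.0225749 ] [ 1.38377006 -1.63531731  1.40487811]
```

View pics/w3.png

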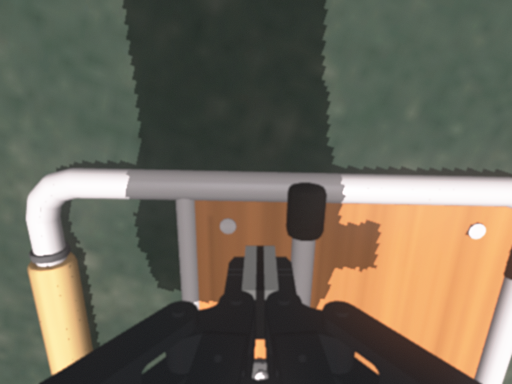

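{"op": "jog_arm", "data": {
  "motion": [
    [0,0,0,-1,9,-8,0],
    [0,0,0,-4,19,-17,0],
    [0,0,0,-9,28,-26,0],
    [0,0,0,-16,36,-34,0],
    [0,0,0,-24,44,-42,0],
    [0,0,0,-34,50,-48,0],
    [0,0,0,-45,56,-54,0],
    [0,0,0,-45,56,-54,0],
    [0,0,0,-45,56,-54,0]
  ]
}}

```text
t: 6.85
eef_pos: [0.5539, 0.2416, 0.0759]
tool_rot: [-0.0, -0.159, 0.987, -0.0]
contact_force: [-0.4, 0.3, 0.1]
gripper_width: -0.004
grasp_force: 0.0
```

Run:
```python
from h import *
o=bot.get_obs();print(o["t"],o["eef_pos"],o["contact_force"])
cv2.imwrite("pics/w4.png",np.hstack([shot("wrist")["pixels"],shot("side")["pixels"]])[:,:,::-1][:,:800])
```

```text
6.85 [0.55391044 0.24164471 0.07587817] [-0.36348325  0.34692565  0.07532714]
```

View pics/w4.png

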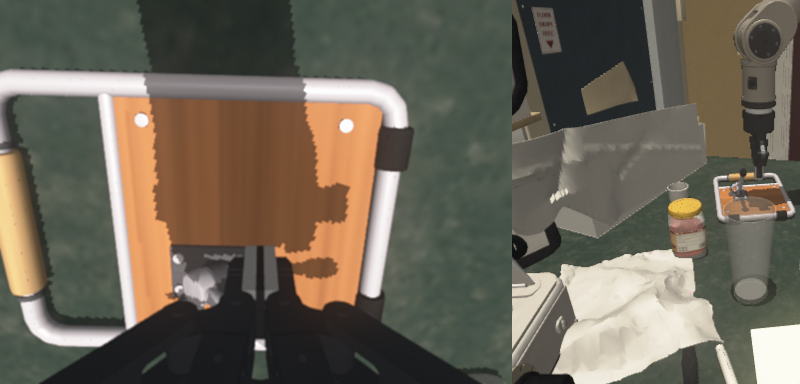

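The leg is off its folded line and standing up at (740,175) in the side half, so it has snapped open. Now I rise and re-measure the board.

{"op": "jog_arm", "data": {
  "motion": [
    [0,0,0,0,0,-60,0],
    [0,0,0,0,0,-120,10],
    [0,0,0,20,-60,-170,48],
    [0,0,0,20,-100,-200,48],
    [0,0,0,20,-120,-200,48],
    [0,0,0,20,-120,-200,48],
    [0,0,0,20,-120,-200,48]
  ]
}}

```text
t: 7.82
eef_pos: [0.5722, 0.123, 0.2754]
tool_rot: [-0.001, -0.16, 0.987, 0.0]
contact_force: [-1.1, 0.4, -0.0]
gripper_width: 0.565
grasp_force: 0.0
```

```bash
python3 m.py w5
```

```text
7.825 [-0.534   0.2939  0.2708  1.7388 -0.087   1.1222  1.6558] [0.5722 0.123  0.2754] [-1.069   0.3716 -0.026 ] 0.5646602542537268
[[-0.9488 -0.3159 -0.0018]
 [-0.3159  0.9488  0.0003]
 [ 0.0016  0.0009 -1.    ]]
grip_mid 0.73 [225.3 173.7] [0.6164 0.0937]
foot_near 0.67 [429.3 130. ] [0.4887 0.3069]
foot_far 0.68 [410.8 220.7] [0.6012 0.3391]
kick_hub 0.72 [328.1 202.7] [0.6053 0.2211]
kick_foot 0.73 [431.  241.5] [0.6128 0.3628]
cutter 0.9 [290.3 298.4] [0.7694 0.236 ]
jam_jar 0.81 [465.6 286.1] [0.6711 0.4658]
```

View pics/w5.png

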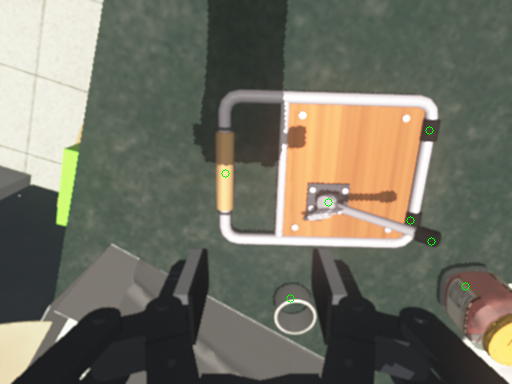

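The kickstand is open: hub at (328,203), its foot at (431,241). The grip is at (225,174), and jar and cutter stand where they did. I go down astride the grip.

{"op": "jog_arm", "data": {
  "motion": [
    [0,0,0.026,-33,-43,50,48],
    [0,0,0.026,-33,-43,105,48],
    [0,0,0.026,-33,-43,160,48],
    [0,0,0.026,-33,-43,210,48],
    [0,0,0.026,-33,-43,240,48],
    [0,0,0.026,-33,-43,260,48],
    [0,0,0.026,-33,-43,271,48],
    [0,0,0.026,-33,-43,271,48],
    [0,0,0.026,-33,-43,271,48]
  ]
}}

```text
t: 9.35
eef_pos: [0.6189, 0.0916, 0.0065]
tool_rot: [0.001, -0.147, 0.989, 0.0]
contact_force: [0.9, 0.4, 0.4]
gripper_width: 0.563
grasp_force: 0.0
```

Run:
```python
from h import *
o=bot.get_obs();print(o["t"],o["eef_pos"],o["contact_force"])
p=shot("wrist");cv2.imwrite("pics/w6.png",p["pixels"][:,:,::-1])
```

```text
9.35 [0.61889879 0.09155206 0.00652208] [0.92106868 0.41968223 0.35293256]
```

View pics/w6.png

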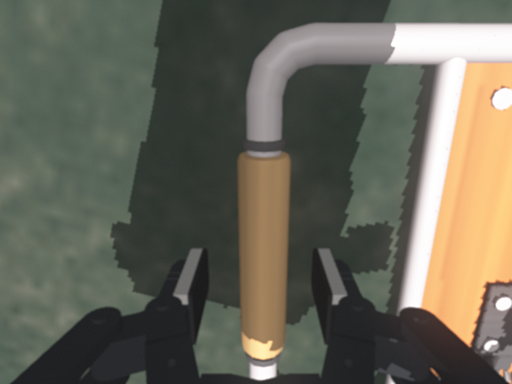

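The grip lies centred between the fingers (columns 240–290, pads at 205 and 315). Close on it.

{"op": "jog_arm", "data": {
  "motion": [
    [0,0,0,0,0,2,48],
    [0,0,0,0,0,2,15],
    [0,0,0,0,0,2,15],
    [0,0,0,0,0,2,15],
    [0,0,0,0,0,2,15],
    [0,0,0,0,0,2,15]
  ],
  "grip_force": 80
}}

```text
t: 10.15
eef_pos: [0.618, 0.0917, 0.0039]
tool_rot: [0.0, -0.147, 0.989, 0.0]
contact_force: [-1.0, 0.5, 5.4]
gripper_width: 0.224
grasp_force: 78.2
```

{"op": "jog_arm", "data": {
  "motion": [
    [0,0,0,0,1,-25,15],
    [0,0,0,0,5,-50,15],
    [0,0,0,0,12,-74,15],
    [0,0,0,0,21,-98,15],
    [0,0,0,0,32,-120,15],
    [0,0,0,0,46,-141,15],
    [0,0,0,0,62,-161,15],
    [0,0,0,0,79,-178,15],
    [0,0,0,0,99,-194,15],
    [0,0,0,0,120,-208,15]
  ]
}}

```text
t: 11.4
eef_pos: [0.5823, 0.2074, 0.2118]
tool_rot: [-0.0, -0.147, 0.989, -0.0]
contact_force: [0.5, 1.8, -6.3]
gripper_width: 0.225
grasp_force: 78.5
```

Run:
```python
from h import *
o=bot.get_obs();print(o["t"],o["eef_pos"],o["contact_force"],o["torque"],o["q"])
p=shot("side");im=p["pixels"][:,:,::-1].copy();cv2.imwrite("pics/s7.png",np.hstack([cv2.resize(im[100:292,130:386],(512,384))]))
```

```text
11.4 [0.58234511 0.20737064 0.21176515] [ 0.53519117  1.84049078 -6.26813571] [0.14083921 0.02094664 0.00725542] [-0.64769115  0.40948376  0.27128667  1.73245658 -0.12580334  1.01738584
  1.53379962]
```

View pics/s7.png

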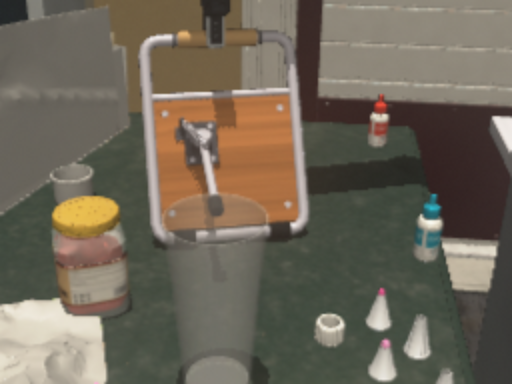

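The board is swinging up with its feet near the worktop and everything else untouched. I continue the arc.

{"op": "jog_arm", "data": {
  "motion": [
    [0,0,0,0,22,-12,15],
    [0,0,0,0,46,-22,15],
    [0,0,0,0,70,-29,15],
    [0,0,0,0,95,-33,15],
    [0,0,0,0,110,-34,15],
    [0,0,0,0,120,-34,15],
    [0,0,0,0,120,-34,15],
    [0,0,0,0,120,-34,15],
    [0,0,0,0,120,-34,15],
    [0,0,0,0,120,-34,15]
  ]
}}

```text
t: 12.7
eef_pos: [0.5486, 0.3205, 0.2454]
tool_rot: [0.0, -0.146, 0.989, -0.0]
contact_force: [-0.0, 0.1, -7.0]
gripper_width: 0.223
grasp_force: 78.6
```

```bash
cat > up.py <<'E'
from h import *
import sys
np.set_printoptions(precision=4,suppress=True)
o=bot.get_obs();print(o["t"],o["eef_pos"],o["contact_force"],o["torque"],o["grasp_force"])
g=np.array(o["eef_pos"])+[0,0,.0071]
for c in("side","scene"):
    p=shot(c);im=p["pixels"][:,:,::-1].copy()
    for n in("grip_mid","foot_near","foot_far","kick_hub","kick_foot"):
        d=bot.tip_of(n,p)
        if d: print(c,n,round(d[0]["score"],2),np.round(d[0]["xy"],1))
    Rm=rot(o);bx=Rm[:,0];bz=Rm[:,1] # upright board axes; z along tool y
    by=np.array([0,0,1.])
    for th in(-.15,0,.15):
        y=np.cos(th)*by+np.sin(th)*bz; O=g-.24*y
        print(th,[np.round(proj(p,X),1).tolist() for X in(g,O+.058*bx,O-.058*bx)])
    if c=="side": cv2.imwrite(f"pics/{sys.argv[1]}.png",cv2.resize(im[60:252,130:386],(768,576)))
E
python3 up.py s8
```

```text
12.7 [0.5486 0.3205 0.2454] [-0.0067  0.1114 -6.9764] [-0.042  -0.0037  0.0068] 78.55623364448547
side grip_mid 0.89 [241.4 118.1]
side foot_near 0.59 [267.9 216.4]
side foot_far 0.64 [222.7 213.8]
side kick_hub 0.8 [235.8 177.4]
side kick_foot 0.5 [243.5 122.1]
-0.15 [[243.8, 119.0], [270.5, 221.0], [221.5, 225.2]]
0 [[243.8, 119.0], [267.3, 214.4], [220.0, 218.3]]
0.15 [[243.8, 119.0], [264.3, 206.4], [218.6, 210.0]]
scene grip_mid 0.8 [223.8 128.4]
scene foot_near 0.9 [221.9 218.7]
scene foot_far 0.61 [230.8 201.7]
scene kick_hub 0.71 [223.4 164.6]
-0.15 [[223.9, 128.4], [209.0, 212.8], [223.1, 196.6]]
0 [[223.9, 128.4], [220.7, 215.1], [234.0, 198.6]]
0.15 [[223.9, 128.4], [232.4, 215.7], [245.1, 199.1]]
```

View pics/s8.png

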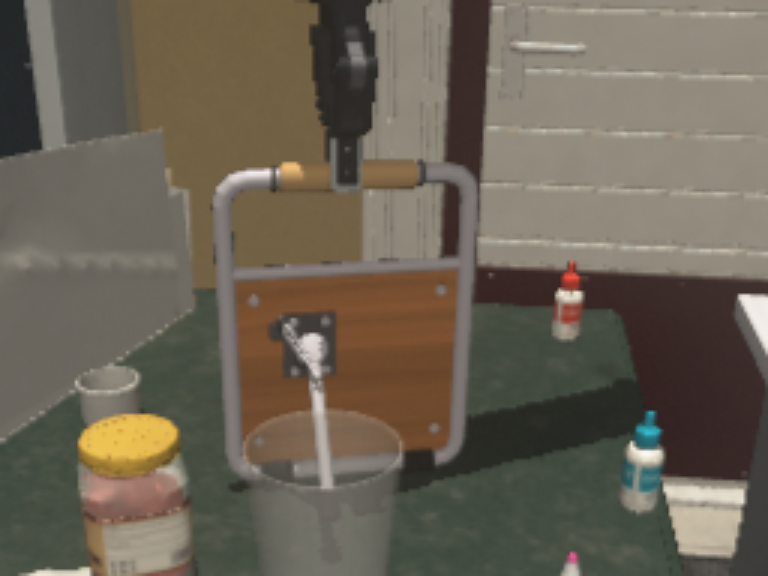

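Upright, with all 7 N hanging from the grip, so the feet hover slightly. I lower it gently until the feet take load.

{"op": "jog_arm", "data": {
  "motion": [
    [0,0,0,0,0,0.5,15],
    [0,0,0,0,0,1,15],
    [0,0,0,0,0,1,15],
    [0,0,0,0,0,1,15]
  ]
}}

```text
t: 13.8
eef_pos: [0.5484, 0.3211, 0.2443]
tool_rot: [0.0, -0.147, 0.989, 0.0]
contact_force: [0.7, 0.3, -7.2]
gripper_width: 0.222
grasp_force: 78.6
```

{"op": "jog_arm", "data": {
  "motion": [
    [0,0,0,0,0,0.5,15],
    [0,0,0,0,0,1,15],
    [0,0,0,0,0,1,15],
    [0,0,0,0,0,1,15]
  ]
}}

```text
t: 14.3
eef_pos: [0.5485, 0.3213, 0.2439]
tool_rot: [0.0, -0.147, 0.989, 0.0]
contact_force: [-1.5, -0.3, -1.2]
gripper_width: 0.226
grasp_force: 79.3
```

{"op": "jog_arm", "data": {
  "motion": [
    [0,0,0,0,0,-0.4,15],
    [0,0,0,0,0,-0.4,15],
    [0,0,0,0,0,-0.4,15],
    [0,0,0,0,0,-0.4,15]
  ]
}}

```text
t: 14.8
eef_pos: [0.5484, 0.3213, 0.2439]
tool_rot: [0.0, -0.147, 0.989, 0.0]
contact_force: [-1.1, 0.3, 0.5]
gripper_width: 0.219
grasp_force: 79.4
```

```bash
python3 up.py s9
```

```text
14.8 [0.5484 0.3213 0.2439] [-1.1192  0.2803  0.4698] [-0.029   0.4253  0.0708] 79.43673491477966
side grip_mid 0.6 [243.5 120. ]
side foot_near 0.75 [267.3 214.5]
side foot_far 0.89 [223.6 214.3]
side kick_hub 0.84 [232.2 175.5]
-0.15 [[243.9, 119.8], [270.6, 221.7], [221.6, 225.9]]
0 [[243.9, 119.8], [267.4, 215.1], [220.1, 219.0]]
0.15 [[243.9, 119.8], [264.4, 207.1], [218.6, 210.7]]
scene grip_mid 0.71 [220.  127.7]
scene foot_near 0.82 [223.6 216.3]
scene foot_far 0.95 [233.1 199.5]
scene kick_hub 0.77 [217.  165.6]
-0.15 [[223.7, 128.9], [208.8, 213.2], [222.8, 197.0]]
0 [[223.7, 128.9], [220.4, 215.5], [233.8, 199.0]]
0.15 [[223.7, 128.9], [232.2, 216.1], [244.8, 199.5]]
```

View pics/s9.png

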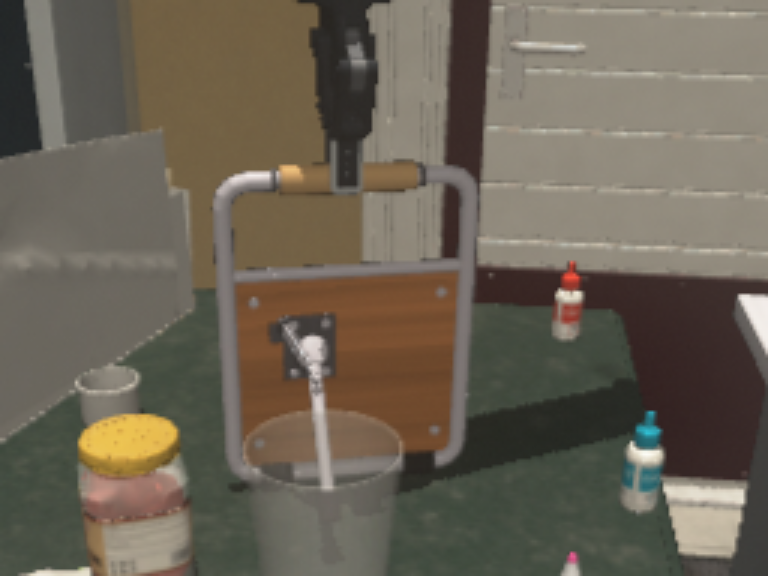

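{"op": "jog_arm", "data": {
  "motion": [
    [0,0,0,0,0,-0.5,15],
    [0,0,0,0,0,-0.5,15],
    [0,0,0,0,0,-0.5,15],
    [0,0,0,0,0,-0.5,15],
    [0,0,0,0,0,-0.5,15],
    [0,0,0,0,0,-0.5,15]
  ]
}}

```text
t: 16.15
eef_pos: [0.5482, 0.321, 0.2439]
tool_rot: [-0.0, -0.147, 0.989, -0.0]
contact_force: [-0.1, -0.5, -2.7]
gripper_width: 0.225
grasp_force: 79.2
```

The board rests on its feet and part of its weight is still carried by the grip. Everything is stable, so I hand in.

```bash
python3 -c "
from station import bot
print(bot.hand_in())"
```

```text
the job is handed in; nothing more can be done
None
```

I snapped the kickstand open with the board still on its face, then tipped the board up; at hand-in (about 16 s) it was upright on its feet in the gripper, with the jar, bottles and cutter where they stood. The hand-in returned no verdict.

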